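# Pull out the spice carousel and hold the green-lidded jar at the front

### The arm

A 7-joint arm with a two-finger parallel gripper is mounted at the origin on a cart in front of the work surface, level with it; the furniture and walls round the work are solid. World frame = base frame: x ahead of the robot, y to its left, z up, the work surface at z = 0. Lengths are in mm, angles in rad, forces in N, time in s.
With the tool pointing down it reaches from about 425 to 875 mm from the base axis. Payload 8.4 kg.
Tool frame: the origin (TCP) lies on the mounting face of the last link; the fingertips stand 182 mm ahead of it and the grasp point (between the pads) lies 164 mm ahead of it; z points along the fingers, y is the direction in which the jaws open and shut (so a half turn about z gives the same grasp; the last joint's range is limited). The gripper opens to 87 mm and grips with 3 to 60 N. Pads are 19 mm wide; open, the fingers measure 117 mm over their backs; the gripper's body (75 mm by 190 mm) begins 51 mm behind the grasp point.
Start: joints at [1.102, 0.333, 0.04, 1.465, -0.013, 1.343, -0.059], TCP at [234.907, -606.046, 404.746] pointing down, gripper open.
Joint ranges: [-2.58, 2.58], [-0.38, 2.09], [-1.3, 1.39], [0.25, 2.4], [-1.5, 4.64], [0.08, 2.09], [-2.65, 2.65]. Speed limits (rad/s): [2.22, 2.22, 2.79, 2.79, 3.14, 3.14, 3.14].

### API

Orientations are given as a unit quaternion [w, x, y, z].
In Python, from rig import ctrl gives the robot as it stands.
- The arm moves only by the shell command python3 -m handwheel 'ROWS' [OPENING] [FORCE]. ROWS is JSON, a list that holds one entry, the list of rows, each a list of 6 numbers: the shift along the tool's x, y, z in m, then the turn, a rotation vector about the tool's x, y, z in degrees. A call has 1 to 20 rows; each row is the pose to reach, as a shift and turn from the pose commanded when the call began, along the tool's axes at that moment; what a row does not reach only later rows make up. A row lasts 1/12 s, in which the tool goes at most 41.7 mm and 7.16 degrees, less where a joint would pass 70% of its speed; a pose out of reach is approached as far as the arm can. A call with a gripper value outside its range is refused whole. OPENING is the closure in counts, from 0 (fully open) to 255 (shut), set as the call begins (- or left out, the last holds). The fingers move at their own pace and stop on an object; FORCE is the grip in N (left out, the last holds). Time passes only in rows, so rows that repeat a pose let the fingers close. It gives the time, the measured TCP pose, the force and the opening at its end, in the units of the state.
- ctrl.sense(): the state, without advancing time (a new reading comes with each control period).
- ctrl.get_image(name): name is "scene" or "top" or "wrist"; returns (picture, depth): 480x640x3 uint8, blue, green, red; 480x640 float32, mm along the optical axis (not along the pixel's ray), 0 where there is no reading.
- ctrl.camera_model(name): a dict with "K" (3x3 intrinsics, pixels), "distortion" ([k1, k2, p1, p2, k3] as OpenCV has them; the pictures are not rectified), "camera_from_world" (4x4, takes a point from world to camera coordinates). Camera axes: x right, y down, z forward; pixel columns grow to the right and rows downward; lengths in mm; the calibration is good to about 2 mm. A picture is of the moment at which its call begins: read the wrist's pose just before it. camera_model takes no time and is no camera call; for the wrist camera it gives the pose at the moment of the call.
- ctrl.hand_in(): hands the job in, once; it reports no verdict.
The state is a dict: "t": time; "joint_pos": joint angles; "dq": joint speeds; "joint_torque": joint torques, N m; "position": TCP position; "eef_rot": TCP orientation; "contact_force": force on the tool from outside, world axes, zero at the start; "ft_torque": the same for the moment, N m; "width": finger opening in mm.
Only numpy, scipy, OpenCV 4.12 (cv2) and the standard library are available. Lean on these libraries where they do the work, as an engineer would, in place of code of your own. Each camera call takes 0.05 s, during which the arm holds its last target.

### The job

Pull the spice rack's tray, which has an upright red-tipped pull, all the way out to its stop, so that the carousel comes out from under the shelf. Then turn the carousel until the jar with the green lid is squarely at the front, right behind the red-tipped pull. Finish while gripping the black knob on top of the carousel and holding the carousel still there with the tray fully out; do not let go, and leave the bottles, canister and pots where they stand.

Things in the scene. Friction and masses are not known exactly. Their poses are not given: they have to be found in the camera images.
- rack: Fixed light-wood spice rack, 190 (x) x 240 (y) x 221 mm tall. Origin on the worktop under the carousel's axis when the tray is shut; the tray slides out along its -x axis, towards the robot; z up. A shelf over x = -20 to +95 mm (underside z = 205, top z = 221 mm), on side panels at y = +-114 mm, covers the knob while the tray is shut.
- tray (a joint): Slide of the wooden pull-out tray, m: 0 shut, 0.14 fully out at its stop; the tray moves along the rack's -x axis. Friction about 3 N; stays where it is left. Starts nearly shut.
- pull_grip (a point): Grip point of the tray's pull, 75 mm above the worktop, moving with the tray: an upright dark-wood block with a red tip, 24 mm along the rack's x, 18 mm wide along its y, top 19 mm above this point, foot 49 mm below. It is 136 mm in front of the carousel's axis; the tray's front panel (52 mm high) is 28 mm behind this point.
- carousel: Steel turntable, 180 mm across, riding on the tray; turns either way without limit, light friction (0.05 N m) keeps it. Five fixed jars, 44-46 mm across, evenly spaced 62 mm from its axis, tops 128-138 mm above the worktop: one green lid, four dark brown with yellow tops. Origin on the axis at worktop height; its -x axis points to the green-lidded jar, which may start anywhere but near the front.
- knob_grip (a point): Middle of the black blade knob on the carousel's axis, 170 mm above the worktop. The blade is 48 mm long along the carousel's x axis (its length points to the green-lidded jar), 16 mm thick along the carousel's y, and stands 150 to 190 mm above the worktop, above all jars. Turns with the carousel.
- green_lid (a point): Centre of the top of the green-lidded jar's lid (all green, 45 mm across), 62 mm from the carousel's axis, 138 mm above the worktop.
- front_place (a point): Where the centre of the green lid must come: point fixed to the tray, on the line from the carousel's axis to the red-tipped pull, 62 mm from the axis, 138 mm above the worktop.
- hot_sauce: Red sauce bottle with a yellow cap, 48 mm across, 184 mm tall, standing loose on the rack's shelf. Origin at the centre of its foot. Leave alone.
- soy_sauce: Dark sauce bottle with a black cap, 58 mm across, 207 mm tall, standing loose on the rack's shelf. Origin at the centre of its foot. Leave alone.
- canister: White square canister with a brown wooden lid, 107x107x240 mm, on the worktop at the left. Origin at the centre of its foot. Leave alone.
- dish_soap: Pale green dish-soap bottle with a white cap, 50x83x256 mm, on the worktop at the left. Origin at the centre of its foot. Leave alone.
- squeeze_bottle: Red squeeze bottle with a red cap, 51x85x204 mm, on the worktop at the left. Origin at the centre of its foot. Leave alone.
- stock_pot: Tall black pot, 258x226x153 mm, on the hob at the right. Origin at the centre of its underside. Leave alone.
- low_pan: Low black two-handled pan, 218x275x102 mm, on the hob at the right. Origin at the centre of its underside. Leave alone.

How it is judged (in metres and radians):
On the way:
1. the tray is pulled fully out (within 12 mm of its stop) (value of joint tray above 0.128 m), for 0.2 s.
At the end, for the whole second after the job is handed in: The tray is within 12 mm of its stop, the green lid's centre is within 10 mm (about 9 degrees of turn) of the front place, the fingers press on the carousel with more than 2 N with the grasp point within 30 mm of the knob's middle, and the carousel stands still (under 0.1 rad/s) (value of joint tray above 0.128 m and horizontal distance between green_lid and front_place below 0.01 m and contact force between the fingers and carousel above 2 N and distance between the grasp point and knob_grip below 0.03 m and angular speed of carousel below 0.1 rad/s); the arm keeps its last pose, push and grip.
It fails at once if a bottle, the canister or a pot is moved more than 30 mm (distance of any of hot_sauce, soy_sauce, canister, dish_soap, squeeze_bottle, stock_pot, low_pan from where it was at the start of the episode above 0.03 m).
It fails at once if a bottle or the canister is tipped more than 0.35 rad (angle between any of hot_sauce, soy_sauce, canister, dish_soap, squeeze_bottle's own z axis and vertical above 0.35 rad).
It also fails if it takes over 67 s, if anything falls off the work surface, if the arm or the gripper's body presses on something with over 40 N, if the wrist force passes 120 N, or if a joint passes its speed limit or range.

## Working session

There is one attempt and no reset: what is moved stays moved. The work goes in short steps, Python scripts to look and compute and a shell command to move; the robot and the scene stay as the last step left them, time stands still between calls to the robot, and variables do not carry over. Pictures are saved under pics/ and viewed, and the job is handed in when it is done.

```bash
ls; mkdir -p pics; python3 - <<'E'
from rig import ctrl
import cv2,numpy as np
print(ctrl.sense())
for n in("scene","top","wrist"):
    p,d=ctrl.get_image(n); cv2.imwrite(f"pics/{n}0.png",p); np.savez(f"{n}0.npz",p=p,d=d)
    m=ctrl.camera_model(n); print(n,{k:np.round(v,3).tolist() for k,v in m.items()})
E
```

```text
pics
{'t': 0.0, 'joint_pos': array([ 1.1018333 ,  0.33385864,  0.03985252,  1.46632511, -0.01339124,
        1.3432673 , -0.0585044 ]), 'dq': array([ 9.84872910e-04, -3.01297131e-04,  1.38194665e-03,  4.04053018e-04,
        2.38315751e-04, -1.41111067e-03, -4.00889084e-05]), 'joint_torque': array([ 7.60432504e-04, -6.56353855e+01,  1.33565247e+00, -4.03804171e+01,
       -5.98878600e-02,  4.50415572e-02,  1.68273664e-04]), 'position': array([ 234.83536579, -605.88811085,  403.86616954]), 'eef_rot': array([-7.71066014e-04,  9.82957749e-01,  1.83829892e-01, -1.99175850e-04]), 'contact_force': array([ 0.46422948, -0.55271421, -0.08410403]), 'ft_torque': array([ 0.00563545,  0.02873845, -0.04191844]), 'width': 87.24917066926915}
scene {'K': [[548.805, 0.0, 319.231], [0.0, 548.805, 236.06], [0.0, 0.0, 1.0]], 'distortion': [0.043, 0.0, 0.0, 0.0, 0.0], 'camera_from_world': [[-0.871, -0.491, -0.016, 435.215], [-0.376, 0.689, -0.619, 392.921], [0.315, -0.533, -0.785, 1122.683], [0.0, 0.0, 0.0, 1.0]]}
top {'K': [[565.277, 0.0, 319.118], [0.0, 565.277, 242.986], [0.0, 0.0, 1.0]], 'distortion': [-0.049, 0.0, 0.0, 0.0, 0.0], 'camera_from_world': [[0.161, -0.987, -0.012, -237.825], [-0.804, -0.124, -0.582, 518.452], [0.573, 0.104, -0.813, 1410.027], [0.0, 0.0, 0.0, 1.0]]}
wrist {'K': [[380.375, 0.0, 315.273], [0.0, 380.375, 235.916], [0.0, 0.0, 1.0]], 'distortion': [-0.017, 0.0, 0.0, 0.0, 0.0], 'camera_from_world': [[0.361, -0.932, -0.001, -649.029], [-0.898, -0.348, 0.268, -33.825], [-0.25, -0.096, -0.963, 389.527], [0.0, 0.0, 0.0, 1.0]]}
```

View pics/scene0.png

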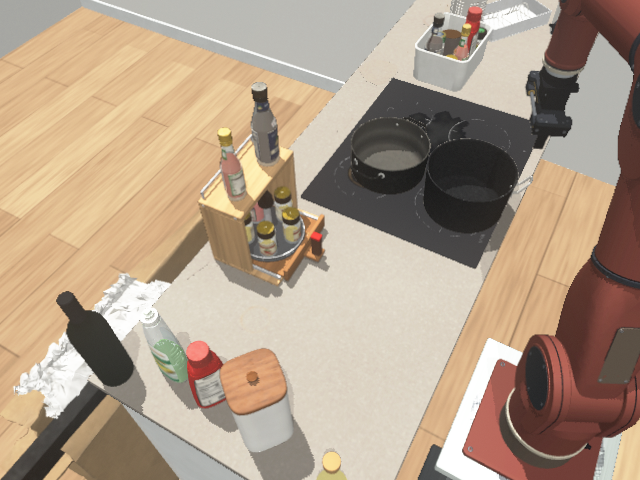

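View pics/top0.png

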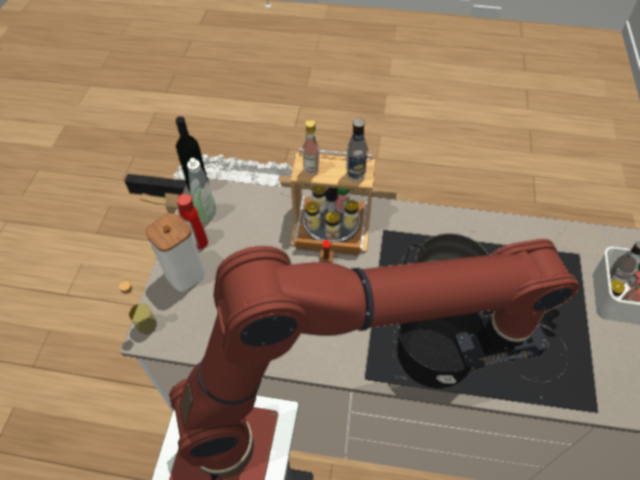

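View pics/wrist0.png

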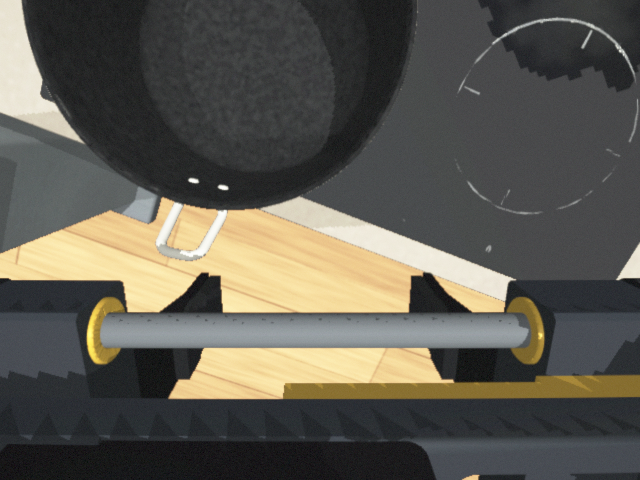

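The scene view shows the rack with the red pull at about (317,243). In the top view the pull is at about (326,247), with a greenish jar at the back right near (343,190). Next I'll locate them by colour and depth.

```bash
cat > h.py <<'E'
from rig import ctrl
import cv2,numpy as np
def ray(m,px):
    u=cv2.undistortPoints(np.array(px,float).reshape(-1,1,2),m["K"],np.array(m["distortion"])).reshape(-1,2)
    T=np.array(m["camera_from_world"]);R=T[:3,:3];o=-R.T@T[:3,3]
    d=np.c_[u,np.ones(len(u))]@R
    return o,d
def plane(m,px,z):
    o,d=ray(m,px); return o+d*((z-o[2])/d[:,2])[:,None]
def cloud(m,depth,mask):
    v,u=np.nonzero(mask&(depth>0)); o,d=ray(m,np.c_[u,v]); return o+d*depth[v,u][:,None]
def hsv(p): return cv2.cvtColor(p,cv2.COLOR_BGR2HSV)
E
python3 - <<'E'
from h import *
for n,roi in(("scene",(180,70,350,300)),("top",(270,100,400,280))):
    z=np.load(n+"0.npz");p,d=z["p"],z["d"];m=ctrl.camera_model(n)
    x0,y0,x1,y1=roi
    c=p[y0:y1,x0:x1];s=min(800/c.shape[1],600/c.shape[0]);cv2.imwrite(f"pics/{n}_zoom.png",cv2.resize(c,None,fx=s,fy=s))
    h=hsv(p);R=np.zeros(h.shape[:2],bool);R[y0:y1,x0:x1]=1
    red=R&((h[...,0]<6)|(h[...,0]>174))&(h[...,1]>200)&(h[...,2]>120)
    k,l,st,ce=cv2.connectedComponentsWithStats(red.astype(np.uint8))
    for i in range(1,k):
        if st[i,4]>8:
            P=cloud(m,d,l==i);print(n,"red",ce[i],st[i,4],P.mean(0).round(1),P.min(0).round(),P.max(0).round())
    g=R&(h[...,0]>40)&(h[...,0]<85)&(h[...,1]>90)
    k,l,st,ce=cv2.connectedComponentsWithStats(g.astype(np.uint8))
    for i in range(1,k):
        if st[i,4]>8:
            P=cloud(m,d,l==i);print(n,"green",ce[i],st[i,4],P.mean(0).round(1))
    # shelf top points
    A=cloud(m,d,R); S=A[abs(A[:,2]-221)<6]
    S=S[(S[:,0]>500)]
    if len(S)>50:
        r=cv2.minAreaRect(S[:,:2].astype(np.float32));print("shelf",len(S),r,cv2.boxPoints(r).round(1).tolist())
E
```

```text
shelf 2450 ((776.1222534179688, -155.11585998535156), (120.21708679199219, 243.58203125), 2.2384819984436035) [[711.2999877929688, -35.79999923706055], [720.7999877929688, -279.20001220703125], [840.9000244140625, -274.5], [831.4000244140625, -31.100000381469727]]
top red [325.925 244.3  ] 40 [ 596.8 -165.    95.2] [ 588. -175.   87.] [ 610. -156.  102.]
top green [341.625    190.828125] 64 [ 769.6 -186.5  140. ]
shelf 1596 ((776.4954833984375, -158.95294189453125), (124.11085510253906, 240.68125915527344), 2.2939987182617188) [[709.7000122070312, -41.20000076293945], [719.2999877929688, -281.70001220703125], [843.2999877929688, -276.70001220703125], [833.7000122070312, -36.20000076293945]]
```

View pics/scene_zoom.png

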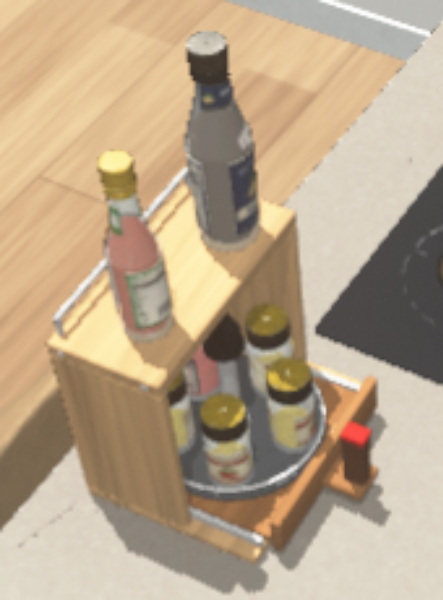

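View pics/top_zoom.png

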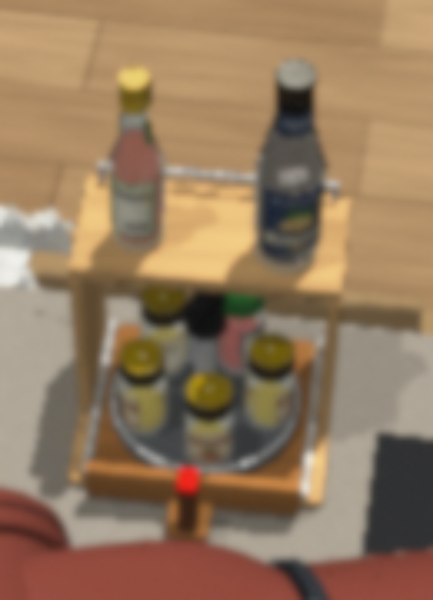

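Shelf fit from both views: rack yaw is about +2.3°, origin about (739,-158). The red tip is near (597,-165), which agrees with a tray opening of a few mm. The green jar is at the back right. I'll move above the pull and check with the wrist camera.

```bash
cat >> h.py <<'E'
from scipy.spatial.transform import Rotation as Ro
def rel(pos,yaw):
    s=ctrl.sense();q=s["eef_rot"];R=Ro.from_quat([q[1],q[2],q[3],q[0]])
    T=Ro.from_euler("z",yaw,degrees=True)*Ro.from_euler("x",180,degrees=True)
    x=R.inv().apply(np.array(pos)-s["position"])/1000
    print("shift",x.round(4),"rot",(R.inv()*T).as_rotvec(degrees=True).round(2),"yaw now",np.degrees(np.arctan2(R.as_matrix()[1,0],R.as_matrix()[0,0])).round(2))
E
python3 -c "
from h import *
rel([575,-164,400],2.2)"
```

```text
shift [ 0.4769 -0.2891  0.0044] rot [-0.07  0.02 18.99] yaw now 21.19
```

```bash
python3 -m handwheel '[[[0.015,-0.009,0,0,0,1],[0.04,-0.024,0,0,0,2],[0.07,-0.042,0,0,0,3],[0.1,-0.061,0,0,0,4],[0.13,-0.079,0,0,0,5],[0.16,-0.097,0,0,0,6],[0.19,-0.115,0,0,0,7],[0.22,-0.133,0,0,0,8],[0.25,-0.152,0,0,0,9],[0.28,-0.17,0,0,0,10],[0.31,-0.188,0,0,0,12],[0.34,-0.206,0,0,0,13],[0.37,-0.224,0,0,0,14],[0.4,-0.242,0,0,0,15],[0.43,-0.261,0,0,0,16],[0.455,-0.276,0,0,0,17],[0.47,-0.285,0,0,0,18],[0.477,-0.289,0,0,0,19],[0.477,-0.289,0.004,0,0,19],[0.477,-0.289,0.004,0,0,19]]]' 0 20
python3 - <<'E'
from h import *
s=ctrl.sense();print(s["joint_pos"].round(2))
m=ctrl.camera_model("wrist");p,d=ctrl.get_image("wrist");cv2.imwrite("pics/w1.png",p);np.savez("w1.npz",p=p,d=d)
h=hsv(p);red=((h[...,0]<6)|(h[...,0]>174))&(h[...,1]>200)&(h[...,2]>120)
k,l,st,ce=cv2.connectedComponentsWithStats(red.astype(np.uint8))
for i in range(1,k):
    if st[i,4]>30:
        P=cloud(m,d,l==i);T=P[P[:,2]>90];print(ce[i],st[i],P.mean(0).round(1),"top",len(T),T.mean(0).round(1),T.min(0).round(),T.max(0).round(),plane(m,ce[i],94).round(1))
rel([0,0,0],2.2)
E
```

```text
t: 1.82
position: [575.0, -164.2, 399.6]
eef_rot: [-0.0, 1.0, 0.02, -0.001]
contact_force: [-0.6, -0.5, -0.6]
width: 87.0
[ 0.44  0.25 -0.29  1.59  0.07  1.31 -1.38]
[315.22027027 193.97432432] [303 178  25  33 740] [ 599.7 -163.2   94.2] top 734 [ 599.8 -163.2   94.3] [ 587. -172.   90.] [ 611. -154.   97.] [[ 599.7 -163.2   94. ]]
shift [-0.5674 -0.1868  0.4008] rot [ 0.    0.09 -0.02] yaw now 2.18
```

```bash
ls pics
```

```text
scene0.png
scene_zoom.png
top0.png
top_zoom.png
w1.png
wrist0.png
```

View pics/w1.png

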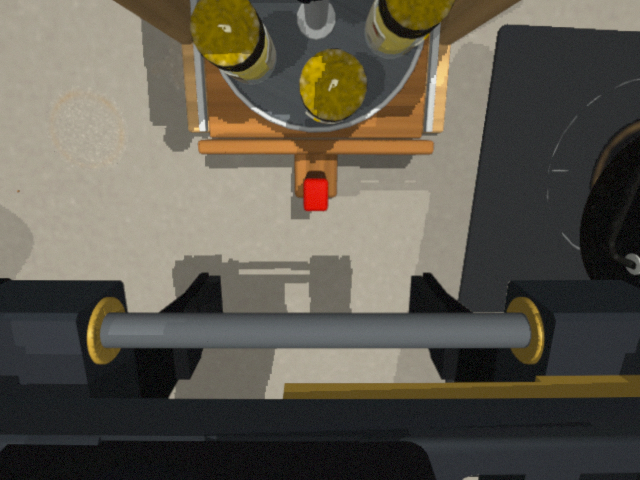

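The wrist view shows the red tip at (315,194), which gives (599.7,-163.2,94), with the right size and height. The jaws are aligned. I'll descend and grip.

```bash
python3 -m handwheel '[[[0.01,-0.001,0,0,0,0],[0.02,-0.001,0.01,0,0,0],[0.025,-0.001,0.03,0,0,0],[0.025,-0.001,0.055,0,0,0],[0.025,-0.001,0.08,0,0,0],[0.025,-0.001,0.105,0,0,0],[0.025,-0.001,0.13,0,0,0],[0.025,-0.001,0.15,0,0,0],[0.025,-0.001,0.158,0,0,0],[0.025,-0.001,0.159,0,0,0],[0.025,-0.001,0.159,0,0,0]]]' 0 20
python3 -m handwheel '[[[0,0,0,0,0,0],[0,0,0,0,0,0],[0,0,0,0,0,0],[0,0,0,0,0,0],[0,0,0,0,0,0],[0,0,0,0,0,0],[0,0,0,0,0,0],[0,0,0,0,0,0],[0,0,0,0,0,0],[0,0,0,0,0,0]]]' 255 25
```

```text
t: 2.78
position: [600.5, -162.5, 241.7]
eef_rot: [-0.0, 1.0, 0.019, -0.0]
contact_force: [0.1, 0.7, -0.3]
width: 87.0
t: 3.62
position: [600.2, -162.2, 241.7]
eef_rot: [-0.0, 1.0, 0.019, -0.0]
contact_force: [0.6, -0.4, 0.0]
width: 27.9
```

```bash
python3 -m handwheel '[[[0,0,0,0,0,0],[0,0,0,0,0,0],[0,0,0,0,0,0],[0,0,0,0,0,0]]]'
```

```text
t: 3.95
position: [600.1, -163.0, 241.8]
eef_rot: [0.0, 1.0, 0.019, 0.0]
contact_force: [2.3, -3.9, -1.5]
width: 17.9
```

```bash
python3 -m handwheel '[[[-0.004,0,0,0,0,0],[-0.012,0,0,0,0,0],[-0.021,0,0,0,0,0],[-0.03,0,0,0,0,0],[-0.039,0,0,0,0,0],[-0.048,0,0,0,0,0],[-0.057,0,0,0,0,0],[-0.066,0,0,0,0,0],[-0.075,0,0,0,0,0],[-0.084,0,0,0,0,0],[-0.093,0,0,0,0,0],[-0.102,0,0,0,0,0],[-0.111,0,0,0,0,0],[-0.117,0,0,0,0,0],[-0.122,0,0,0,0,0],[-0.126,0,0,0,0,0],[-0.128,0,0,0,0,0],[-0.13,0,0,0,0,0],[-0.13,0,0,0,0,0]]]'
```

```text
t: 5.53
position: [469.9, -167.8, 241.7]
eef_rot: [0.0, 1.0, 0.019, 0.0]
contact_force: [-0.3, -5.7, -3.3]
width: 17.5
```

```bash
python3 -m handwheel '[[[-0.001,0,0,0,0,0],[-0.002,0,0,0,0,0],[-0.003,0,0,0,0,0],[-0.004,0,0,0,0,0],[-0.004,0,0,0,0,0]]]'
```

```text
t: 5.95
position: [466.2, -167.9, 241.7]
eef_rot: [0.0, 1.0, 0.019, 0.0]
contact_force: [1.5, -4.7, -6.0]
width: 18.1
```

```bash
python3 -m handwheel '[[[-0.001,0,0,0,0,0],[-0.002,0,0,0,0,0],[-0.003,0,0,0,0,0],[-0.004,0,0,0,0,0],[-0.004,0,0,0,0,0]]]';python3 -m handwheel '[[[-0.001,0,0,0,0,0],[-0.002,0,0,0,0,0],[-0.003,0,0,0,0,0],[-0.003,0,0,0,0,0]]]'
```

```text
t: 6.37
position: [463.8, -167.9, 241.8]
eef_rot: [0.001, 1.0, 0.019, 0.003]
contact_force: [14.1, -6.9, -18.5]
width: 17.5
t: 6.7
position: [462.1, -167.9, 242.2]
eef_rot: [0.001, 1.0, 0.019, 0.005]
contact_force: [21.9, -6.7, -22.6]
width: 17.7
```

The force has risen to about 22 N at x≈463, so the tray is at its stop. I'll relax, open and lift.

```bash
python3 -m handwheel '[[[0.002,0,0,0,0,0],[0.003,0,0,0,0,0],[0.003,0,0,0,0,0],[0.003,0,0,0,0,0],[0.003,0,0,0,0,0],[0.003,0,0,0,0,0],[0.003,0,0,0,0,0]]]' 0
python3 -m handwheel '[[[0,0,-0.005,0,0,0],[0,0,-0.02,0,0,0],[0,0,-0.045,0,0,0],[0,0,-0.07,0,0,0],[0,0,-0.1,0,0,0],[0,0,-0.13,0,0,0],[0,0,-0.16,0,0,0],[0,0,-0.18,0,0,0],[0,0,-0.19,0,0,0],[0,0,-0.19,0,0,0]]]'
python3 - <<'E'
from h import *
for n in ("wrist","top","scene"):
    m=ctrl.camera_model(n);p,d=ctrl.get_image(n);cv2.imwrite(f"pics/{n}2.png",p);np.savez(f"{n}2.npz",p=p,d=d)
    h=hsv(p)
    for c,mk in(("red",((h[...,0]<6)|(h[...,0]>174))&(h[...,1]>200)&(h[...,2]>120)),("green",(h[...,0]>40)&(h[...,0]<85)&(h[...,1]>90))):
        k,l,st,ce=cv2.connectedComponentsWithStats(mk.astype(np.uint8))
        for i in range(1,k):
            if st[i,4]>30:
                P=cloud(m,d,l==i);
                if len(P): print(n,c,ce[i],st[i],np.median(P,0).round(1),plane(m,ce[i],94 if c=="red" else 138).round(1))
E
```

```text
t: 7.28
position: [462.1, -167.5, 241.8]
eef_rot: [-0.0, 1.0, 0.019, -0.0]
contact_force: [0.6, -0.2, 0.5]
width: 56.2
t: 8.12
position: [462.6, -167.5, 434.1]
eef_rot: [0.001, 1.0, 0.019, 0.002]
contact_force: [0.4, 0.3, -0.1]
width: 87.0
wrist red [315.46491228 215.35087719] [305 202  22  28 570] [ 465.4 -168.3   94.4] [[ 464.9 -168.3   94. ]]
top red [191.84042553 217.10638298] [180 208  23  22 188] [597.1 231.3 152.5] [[635.9 256.1  94. ]]
top red [320.05882353 283.54901961] [317 280   7   8  51] [ 460.8 -170.1   95. ] [[ 461.9 -169.4   94. ]]
top green [337.69642857 216.92857143] [331 215  14   5  56] [ 667.6 -197.8  142.6] [[ 669.5 -188.8  138. ]]
scene green [299.60728745 210.32793522] [292 202  16  18 247] [ 653.9 -179.7  135.8] [[ 652.1 -179.6  138. ]]
```

View pics/wrist2.png

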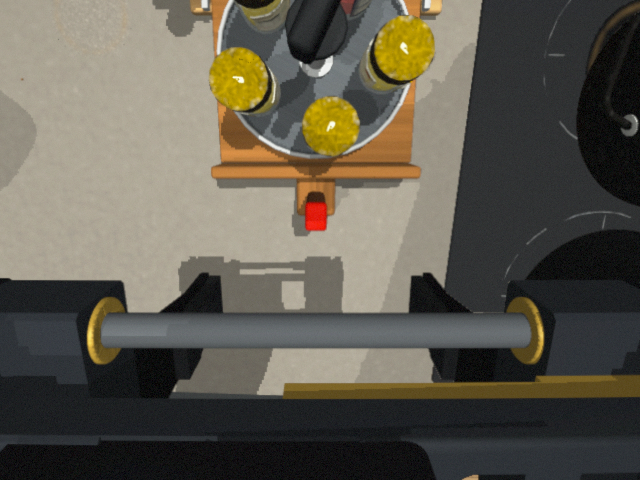

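View pics/scene2.png

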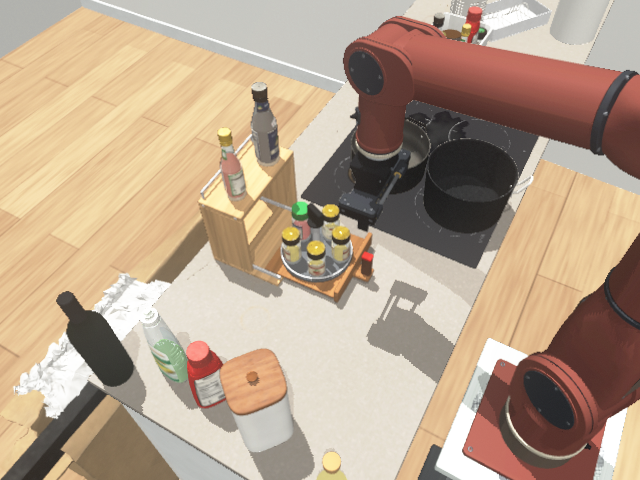

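Tray is out: the pull is at (464.9,-168.3), about 138 mm from shut. The wrist view shows the yellow tops at (331,126), (242,80) and (403,48), and the knob blade slanting from (320,20). I'll get bearings from the jars and the lid.

```bash
python3 - <<'E'
from h import *
ax=np.array([464.9,-168.3])+136*np.array([np.cos(np.radians(2.24)),np.sin(np.radians(2.24))]);print(ax)
for n in("wrist","scene"):
    z=np.load(n+"2.npz");p,d=z["p"],z["d"];m=ctrl.camera_model(n);h=hsv(p)
    for c,mk in(("y",(h[...,0]>18)&(h[...,0]<32)&(h[...,1]>150)),("g",(h[...,0]>40)&(h[...,0]<85)&(h[...,1]>90))):
        k,l,st,ce=cv2.connectedComponentsWithStats(mk.astype(np.uint8))
        for i in range(1,k):
            if st[i,4]>60:
                P=cloud(m,d,l==i);P=P[(P[:,2]>110)&(P[:,2]<145)]
                if len(P)<40: continue
                zt=np.percentile(P[:,2],95);T=P[P[:,2]>zt-6]; (cx,cy),r=cv2.minEnclosingCircle(T[:,:2].astype(np.float32))
                v=np.array([cx,cy])-ax; print(n,c,ce[i].round(),"ztop",zt.round(1),"c",round(cx,1),round(cy,1),"r",round(r,1),"dist",np.hypot(*v).round(1),"bearing",np.degrees(np.arctan2(v[1],v[0])).round(1))
    A=cloud(m,d,np.ones(d.shape,bool));K=A[(A[:,2]>155)&(A[:,2]<196)&(np.hypot(*(A[:,:2]-ax).T)<32)]
    if len(K)>30:
        C=K[K[:,2]>180] if (K[:,2]>180).sum()>30 else K
        print(n,"knob",len(K),K.mean(0),K.max(0),cv2.minAreaRect(C[:,:2].astype(np.float32)))
print(ctrl.sense()["joint_pos"])
E
```

```text
[ 600.79607875 -162.98438332]
wrist y [404.  48.] ztop 123.8 c 590.2 -224.5 r 21.4 dist 62.5 bearing -99.7
wrist y [238.  78.] ztop 124.1 c 565.5 -109.1 r 21.2 dist 64.4 bearing 123.2
wrist y [330. 126.] ztop 124.2 c 536.1 -175.5 r 20.9 dist 65.9 bearing -169.1
wrist knob 2054 [ 586.71891    -160.06211209  181.01065173] [ 607.50075415 -147.31605734  187.82905529] ((589.42041015625, -159.4929962158203), (16.19617462158203, 31.32510757446289), 65.55276489257812)
scene y [331. 210.] ztop 129.7 c 592.1 -223.0 r 20.4 dist 60.7 bearing -98.3
scene y [341. 233.] ztop 128.8 c 536.9 -174.6 r 19.8 dist 64.9 bearing -169.7
scene y [290. 233.] ztop 129.5 c 642.6 -116.6 r 19.9 dist 62.5 bearing 48.0
scene y [315. 248.] ztop 129.0 c 567.2 -108.7 r 20.6 dist 63.9 bearing 121.8
scene g [300. 210.] ztop 139.7 c 655.6 -185.9 r 23.0 dist 59.4 bearing -22.7
scene knob 250 [ 594.71282066 -156.74700178  177.87891303] [ 621.75575773 -145.14974462  193.2164764 ] ((597.453857421875, -161.48558044433594), (18.0224609375, 49.38910675048828), 64.10139465332031)
[ 0.53663884  0.01262371 -0.28026554  1.78762027  0.0033718   1.34400039
 -1.27703924]
```

Axis is at about (599,-163). The jars and the blade both put the green lid at a bearing of about -24.5°. I'll grip with tool yaw 155.5° and turn clockwise by about 153° to yaw 2.2°, which stays inside the wrist range.

```bash
python3 -c "
from h import *
rel([599,-163,434],155.5)"
```

```text
shift [ 0.1371  0.0008 -0.0041] rot [-1.7000e-01 -3.0000e-02 -1.5332e+02] yaw now 2.18
```

```bash
python3 -m handwheel '[[[0.003,0,0,0,0,-3],[0.01,0,0,0,0,-9],[0.017,0,0,0,0,-15],[0.025,0,0,0,0,-21],[0.032,0,0,0,0,-27],[0.04,0,0,0,0,-33],[0.05,0,0,0,0,-39],[0.06,0,0,0,0,-45],[0.07,0,0,0,0,-51],[0.08,0,0,0,0,-57],[0.09,0,0,0,0,-63],[0.1,0,0,0,0,-69],[0.107,0,0,0,0,-74],[0.115,0,0,0,0,-79],[0.122,0,0,0,0,-84],[0.128,0,0,0,0,-87],[0.133,0,0,0,0,-89],[0.137,0,0,0,0,-90],[0.137,0.001,0,0,0,-90]]]'
python3 -m handwheel '[[[0,0,0,0,0,-3],[0,0,0,0,0,-8],[0,0,0,0,0,-14],[0,0,0,0,0,-20],[0,0,0,0,0,-26],[0,0,0,0,0,-32],[0,0,0,0,0,-38],[0,0,0,0,0,-44],[0,0,0,0,0,-50],[0,0,0,0,0,-55],[0,0,0,0,0,-59],[0,0,0,0,0,-62],[0,0,0,0,0,-63],[0,0,0,0,0,-63]]]'
python3 - <<'E'
from h import *
rel([599,-163,338],155.5);print(ctrl.sense()["joint_pos"].round(2))
ax=np.array([599,-163.])
for n in("wrist","scene"):
    m=ctrl.camera_model(n);p,d=ctrl.get_image(n);cv2.imwrite(f"pics/{n}3.png",p)
    A=cloud(m,d,np.ones(d.shape,bool));K=A[(A[:,2]>155)&(A[:,2]<198)&(np.hypot(*(A[:,:2]-ax).T)<35)]
    C=K[K[:,2]>182]
    print(n,len(K),len(C)); 
    if len(C)>20: print(C.mean(0),cv2.minAreaRect(C[:,:2].astype(np.float32)))
    h=hsv(p);g=(h[...,0]>40)&(h[...,0]<85)&(h[...,1]>90);P=cloud(m,d,g);P=P[(P[:,2]>130)&(P[:,2]<145)&(np.hypot(*(P[:,:2]-ax).T)<90)]
    if len(P)>30: print(cv2.minEnclosingCircle(P[:,:2].astype(np.float32)))
E
```

```text
t: 9.85
position: [599.6, -163.0, 429.9]
eef_rot: [-0.001, 0.693, 0.721, -0.0]
contact_force: [-0.2, 0.3, 0.5]
width: 87.0
t: 11.02
position: [599.0, -163.4, 431.1]
eef_rot: [-0.001, 0.215, 0.977, 0.0]
contact_force: [-0.1, -0.1, -0.0]
width: 87.7
shift [0.     0.0004 0.0931] rot [-0.01 -0.06 -0.37] yaw now 155.13
[ 0.63  0.31 -0.55  1.48  0.16  1.4   1.21]
wrist 2075 1875
[ 597.24615041 -162.20816677  188.85024484] ((598.4151000976562, -162.87603759765625), (15.971776962280273, 47.12273406982422), 65.73580169677734)
((653.1723022460938, -187.47312927246094), 21.56865119934082)
scene 245 127
[ 597.33681034 -159.9181608   187.0417703 ] ((597.9348754882812, -160.73995971679688), (18.64992332458496, 48.77976608276367), 63.437950134277344)
((653.4554443359375, -186.10980224609375), 23.1931209564209)
```

View pics/wrist3.png

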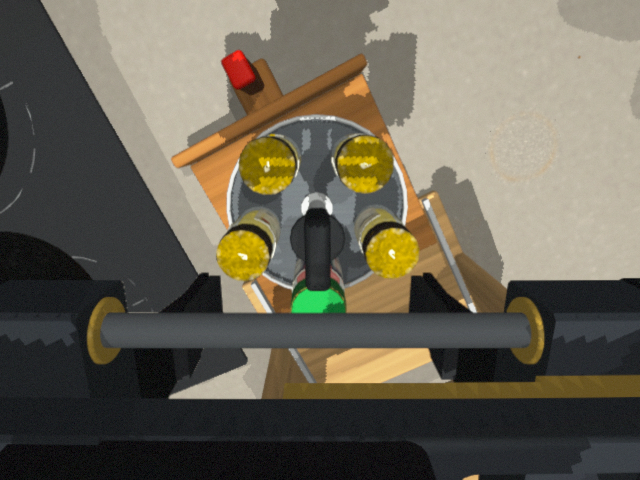

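View pics/scene3.png

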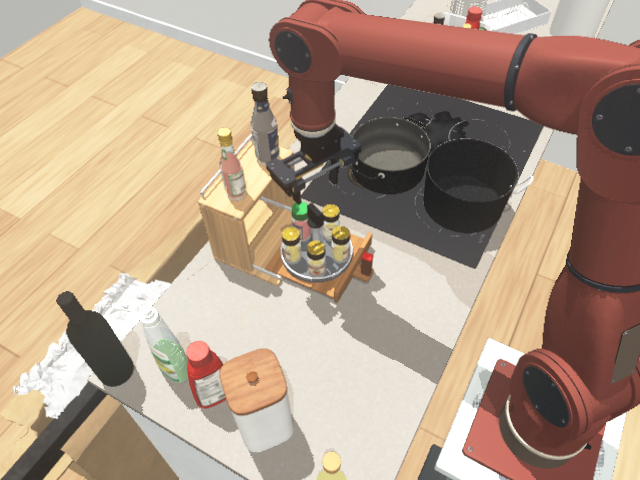

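Wrist view: the blade is upright at (318,240), the jaws straddle it, and the green lid is at (318,295). The knob centre is (598.4,-162.9) with a bearing of about -24.3°. I'll descend and grip.

```bash
python3 -m handwheel '[[[0.001,0,0.008,0,0,0],[0.001,0,0.025,0,0,0],[0.001,0,0.045,0,0,0],[0.001,0,0.065,0,0,0],[0.001,0,0.082,0,0,0],[0.001,0,0.091,0,0,0],[0.001,0,0.094,0,0,0],[0.001,0,0.094,0,0,0]]]'
python3 -m handwheel '[[[0,0,0,0,0,0],[0,0,0,0,0,0],[0,0,0,0,0,0],[0,0,0,0,0,0],[0,0,0,0,0,0],[0,0,0,0,0,0],[0,0,0,0,0,0],[0,0,0,0,0,0],[0,0,0,0,0,0],[0,0,0,0,0,0],[0,0,0,0,0,0],[0,0,0,0,0,0],[0,0,0,0,0,0],[0,0,0,0,0,0],[0,0,0,0,0,0]]]' 255 25
```

```text
t: 11.78
position: [598.2, -162.8, 337.1]
eef_rot: [-0.001, 0.215, 0.977, 0.0]
contact_force: [0.1, -0.3, 0.4]
width: 86.9
t: 13.03
position: [598.5, -162.2, 337.8]
eef_rot: [0.0, 0.214, 0.977, 0.0]
contact_force: [2.3, 4.3, -1.5]
width: 16.0
```

```bash
python3 -m handwheel '[[[0,0,0,0,0,2],[0,0,0,0,0,5],[0,0,0,0,0,9],[0,0,0,0,0,13],[0,0,0,0,0,18],[0,0,0,0,0,23],[0,0,0,0,0,28],[0,0,0,0,0,33],[0,0,0,0,0,38],[0,0,0,0,0,43],[0,0,0,0,0,48],[0,0,0,0,0,53],[0,0,0,0,0,58],[0,0,0,0,0,63],[0,0,0,0,0,67],[0,0,0,0,0,71],[0,0,0,0,0,74],[0,0,0,0,0,76],[0,0,0,0,0,77],[0,0,0,0,0,77]]]'
python3 -m handwheel '[[[0,0,0,0,0,2],[0,0,0,0,0,5],[0,0,0,0,0,9],[0,0,0,0,0,13],[0,0,0,0,0,18],[0,0,0,0,0,23],[0,0,0,0,0,28],[0,0,0,0,0,33],[0,0,0,0,0,38],[0,0,0,0,0,43],[0,0,0,0,0,48],[0,0,0,0,0,53],[0,0,0,0,0,58],[0,0,0,0,0,63],[0,0,0,0,0,67],[0,0,0,0,0,71],[0,0,0,0,0,74],[0,0,0,0,0,75],[0,0,0,0,0,76],[0,0,0,0,0,76]]]'
cat > chk.py <<'E'
from h import *
import sys
t=sys.argv[1]
rel([598.5,-163,338],2.2);s=ctrl.sense();print(s["joint_pos"].round(2),s["contact_force"],s["width"])
for n in("wrist","top","scene"):
    m=ctrl.camera_model(n);p,d=ctrl.get_image(n);cv2.imwrite(f"pics/{n}{t}.png",p)
    h=hsv(p);g=(h[...,0]>40)&(h[...,0]<85)&(h[...,1]>90);r=((h[...,0]<6)|(h[...,0]>174))&(h[...,1]>180)&(h[...,2]>90)
    for c,mk,za,zb in(("g",g,130,146),("r",r,84,102)):
        k,l,st,ce=cv2.connectedComponentsWithStats(mk.astype(np.uint8))
        for i in range(1,k):
            if st[i,4]<15: continue
            P=cloud(m,d,l==i);P=P[(P[:,2]>za)&(P[:,2]<zb)&(abs(P[:,1]+165)<90)]
            if len(P)<15: continue
            print(n,c,ce[i].round(),len(P),np.median(P,0).round(1),np.round(cv2.minEnclosingCircle(P[:,:2].astype(np.float32))[0],1),cv2.minEnclosingCircle(P[:,:2].astype(np.float32))[1],plane(m,ce[i],138 if c=="g" else 94).round(1))
E
python3 chk.py 4
```

```text
t: 14.7
position: [600.3, -161.1, 337.8]
eef_rot: [0.001, 0.776, 0.631, 0.003]
contact_force: [16.3, 5.4, -9.9]
width: 15.8
t: 16.37
position: [601.2, -162.8, 337.9]
eef_rot: [0.001, 1.0, 0.019, 0.005]
contact_force: [24.7, -2.5, -16.3]
width: 16.1
shift [-0.0027  0.0001 -0.0002] rot [ 0.08 -0.53 -0.03] yaw now 2.17
[ 0.31  0.32 -0.14  1.62  0.05  1.19 -1.38] [ 24.66167629  -2.46704929 -16.29074828] 16.099937069272162
wrist g [291. 375.] 98 [ 543.1 -153.7  138.7] [ 547.9 -151.4] 7.974978446960449 [[ 545.5 -152.3  138. ]]
wrist g [339. 376.] 98 [ 544.4 -177.3  138.6] [ 549.1 -180. ] 7.819816589355469 [[ 546.4 -178.4  138. ]]
top g [323. 253.] 171 [ 537.3 -167.6  139.5] [ 539.8 -167.3] 23.438203811645508 [[ 535.6 -167.2  138. ]]
top r [320. 283.] 48 [ 460.  -170.1   95.2] [ 462.6 -170.6] 12.88724136352539 [[ 462.5 -169.2   94. ]]
scene g [339. 235.] 243 [ 535.6 -161.   137.1] [ 534.8 -163.8] 24.171173095703125 [[ 533.9 -157.4  138. ]]
scene r [366. 258.] 15 [ 462.8 -160.4   91.2] [ 462.5 -162.4] 11.311521530151367 [[ 461.1 -158.4   94. ]]
```

View pics/wrist4.png

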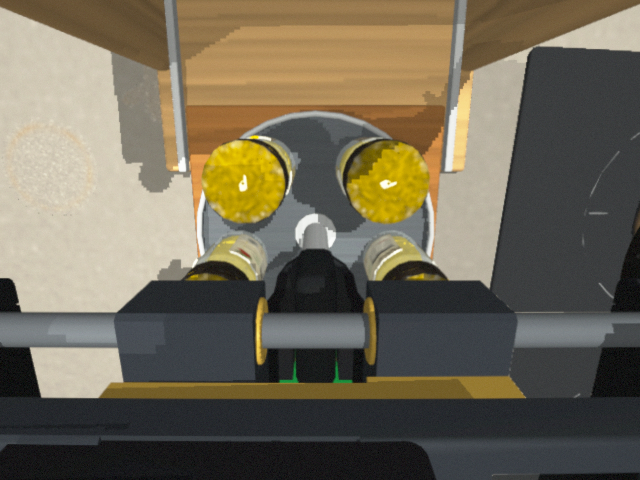

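View pics/scene4.png

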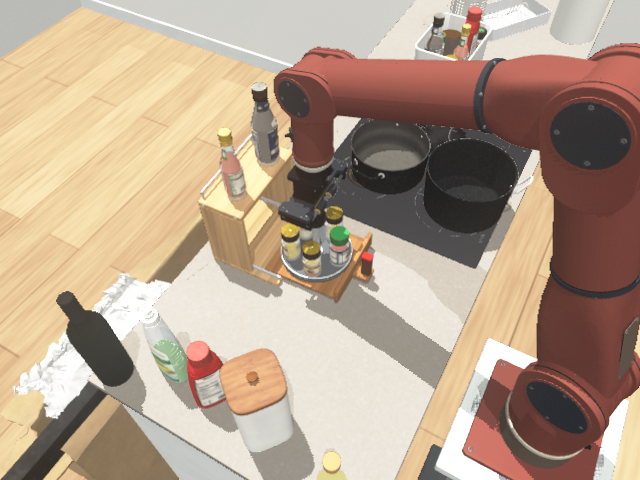

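The green lid is at about (537,-166), against a front place of about (537,-165.5). There is a 25 N outward pull against the stop, which I'll ease slightly, then check that everything is still.

```bash
python3 -m handwheel '[[[0.001,0,0,0,0,0],[0.001,0,0,0,0,0],[0.001,0,0,0,0,0],[0.001,0,0,0,0,0],[0.001,0,0,0,0,0],[0.001,0,0,0,0,0]]]'; python3 -m handwheel '[[[0,0,0,0,0,0],[0,0,0,0,0,0],[0,0,0,0,0,0],[0,0,0,0,0,0],[0,0,0,0,0,0],[0,0,0,0,0,0],[0,0,0,0,0,0],[0,0,0,0,0,0],[0,0,0,0,0,0],[0,0,0,0,0,0],[0,0,0,0,0,0],[0,0,0,0,0,0]]]'; python3 chk.py 5
```

```text
t: 17.02
position: [601.6, -162.9, 337.9]
eef_rot: [0.0, 1.0, 0.019, 0.004]
contact_force: [19.0, -1.5, -13.5]
width: 15.8
t: 18.02
position: [601.6, -162.9, 337.9]
eef_rot: [0.0, 1.0, 0.019, 0.004]
contact_force: [19.9, -0.9, -13.5]
width: 15.7
shift [-0.0031  0.     -0.0002] rot [ 0.06 -0.43  0.01] yaw now 2.21
[ 0.31  0.32 -0.14  1.62  0.05  1.2  -1.38] [ 19.87172821  -0.88890138 -13.48591142] 15.685326337666131
wrist g [291. 375.] 98 [ 543.2 -153.7  138.6] [ 548.  -150.9] 7.864444255828857 [[ 545.5 -152.3  138. ]]
wrist g [339. 375.] 97 [ 544.3 -177.4  138.6] [ 548.7 -180. ] 7.723705291748047 [[ 546.5 -178.3  138. ]]
top g [323. 253.] 169 [ 538.4 -167.3  140.2] [ 539.  -167.1] 24.15926170349121 [[ 535.8 -167.4  138. ]]
top r [320. 283.] 48 [ 460.2 -169.8   94.6] [ 463.1 -171.6] 12.424821853637695 [[ 462.5 -169.2   94. ]]
scene g [339. 235.] 245 [ 535.2 -161.   137. ] [ 534.8 -162.9] 23.80145263671875 [[ 533.7 -157.1  138. ]]
scene r [366. 258.] 17 [ 461.8 -159.2   92.6] [ 462.1 -161.5] 11.068166732788086 [[ 461.1 -158.6   94. ]]
```

View pics/top5.png

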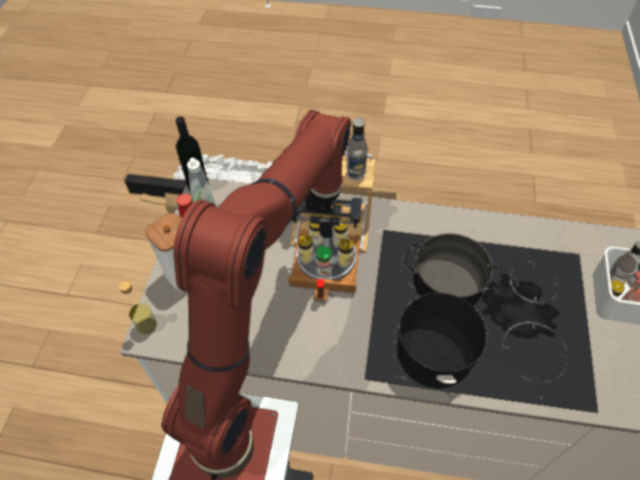

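The top view shows the green lid at (323,253) directly behind the red tip at (320,283). The pose and force are steady, so I'm handing in.

```bash
python3 -c "
from rig import ctrl
print(ctrl.hand_in())"
```

```text
the job is handed in; nothing more can be done
None
```

I pulled the tray out by its red-tipped pull until the force rose at the stop. I then gripped the knob blade and turned the carousel about 153° clockwise, which brought the green lid to the front. I handed in at about 18 s, still gripping the knob; the hand-in gave no verdict.

My last checks:
- **Tray:** the red tip was at about x = 463 mm, roughly 138–140 mm out from shut.
- **Green lid:** it was at about (537, −166) mm, against an estimated front place of (537, −165.5) mm. The tool yaw was 2.21°, against a rack yaw of about 2.24°.
- **Grip:** the fingers had closed to 15.7 mm on the 16 mm blade, with the grip set to 25 N. The grasp point was within about 5 mm of the knob's middle.
- **Stillness:** the pose did not change over the last second. A steady 20 N or so of wrist force remained, holding the tray against its stop.
- **Bottles, canister and pots:** the pots and those bottles in view looked undisturbed in the last pictures. I did not measure their positions, and the arm partly hid some of them in the top view.

**Disagreements:**
- The views differ by a few mm. The scene camera puts the lid and the pull about 4–8 mm more to +y than the top camera does. Both are shifted the same way, so the lid still sits behind the pull.
- The knob axis came out between 598 and 601 mm in x, depending on the method.

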